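Index the covered wheel and show the cup's foot to the camera

ROBOT

A 6-joint arm with a two-finger parallel gripper is mounted at the origin on a cart in front of the work surface, level with it; the furniture and walls round the work are solid. World frame = base frame: x ahead of the robot, y to its left, z up, the work surface at z = 0. Lengths are in m, angles in rad, forces in N, time in s.
With the tool pointing down it reaches from about 0.325 to 0.9 m from the base axis. Payload 3.5 kg.
Tool frame: the origin (TCP) lies midway between the tips of the shut fingers; the grasp point (between the pads) lies 19 mm behind it; z points along the fingers, y is the direction in which the jaws open and shut (so a half turn about z gives the same grasp; the last joint's range is limited). The gripper opens to 85 mm and grips with 20 to 120 N. Pads are 22 mm wide; open, the fingers measure 114 mm over their backs; the gripper's body (76 mm by 85 mm) begins 54 mm behind the grasp point. The pads swing forward as they close: fully open they stand 13 mm farther back than shut.
Start: joints at [1.08, 0.276, -0.026, 1.268, 0, 1.467], TCP at [0.236, 0.579, 0.231] pointing down, gripper open.
Joint ranges: [-3.12, 3.12], [-0.85, 1.88], [-1.08, 1.24], [-1.95, 2.15], [-1.57, 1.53], [-3.14, 3.14]. Speed limits (rad/s): [2.57, 2.57, 3.14, 3.14, 3.14, 3.14].

INTERFACE

Orientations are given as a unit quaternion [w, x, y, z].
In Python, from station import sensors, imaging, env, nets gives the robot as it stands. The module is installed in compiled form; this text tells all that it offers.
- The arm moves only by the tool servo_tool, never from a script. Its argument "rows" is a list of rows, each an object with "translation": the shift along the tool's x, y, z as a fraction of full scale, a list of three; "turn": the turn about the tool's z as a fraction of full scale. A call has 1 to 10 rows; each row is the pose to reach, as a shift and turn from the pose measured when the call began, along the tool's axes at that moment; what a row does not reach only later rows make up. Full scale, the value 1, is 0.3 m for a shift and 90 degrees for a turn. A row lasts 1/10 s, in which the tool goes at most 50 mm and 8.59 degrees, less where a joint would pass 70% of its speed; a pose out of reach is approached as far as the arm can. A call with a number of a shift or a turn outside -1 to 1 is refused whole. A call with a gripper value outside its range is refused whole. "claw" is the finger opening in mm, from 0 to 85.4, set as the call begins (left out, the last holds). The fingers move at their own pace and stop on an object; "squeeze" is the grip in N (left out, the last holds). Time passes only in rows, so rows that repeat a pose let the fingers close. It gives the time, the measured TCP pose, the force and the opening at its end, in the units of the state.
- sensors.get_obs(): the state, without advancing time (a new reading comes with each control period).
- imaging.get_image(name): name is "scene" or "top" or "wrist"; returns (picture, depth): 420x560x3 uint8, red, green, blue; 420x560 float32, m along the optical axis (not along the pixel's ray), 0 where there is no reading.
- imaging.calibration(name): a dict with "vertical_fov" (degrees; the focal length in pixels is half the picture's height over the tangent of half this angle, whatever the lens; pixels are square), "cx", "cy" (the principal point, pixels), "R" (3x3) and "t" (3): a world point X has camera coordinates R X + t. Camera axes: x right, y down, z forward; pixel columns grow to the right and rows downward; lengths in m; the calibration is good to about 2 mm. A picture is of the moment at which its call begins: read the wrist's pose just before it. calibration takes no time and is no camera call; for the wrist camera it gives the pose at the moment of the call.
- env.job_done(): hands the job in, once; it reports no verdict.
Trained networks look in the newest picture that a camera, given by its name, has taken for a name from the list of things; names that differ only in an ending like _2 or _b are one class to them, and where a whole thing is asked for, a point or a joint stands for the part that bears it (a point fixed in the world has none). Each returns a list of dicts, best first, with "conf" (0 to 1); they miss things now and then, are a little off and sometimes report something else, mostly with a low value. They report only what shows in the picture. A call takes as long as a camera call. They do not tell look-alikes from the thing itself.
- nets.regions_of(camera, name): "region" (420x560 bool, what is visible of it) and "point" ([column, row] in pixels, amid what is visible of it).
The state is a dict: "t": time; "joints": joint angles; "joint_vel": joint speeds; "effort": joint torques, N m; "tcp_pos": TCP position; "tcp_rot": TCP orientation; "ft_force": force on the tool from outside, world axes, zero at the start; "torque": the same for the moment, N m; "gripper_width": finger opening in m.
Only numpy, scipy, OpenCV 4.12 (cv2) and the standard library are available. Lean on these libraries where they do the work, as an engineer would, in place of code of your own. Each camera call takes 0.05 s, during which the arm holds its last target.

TASK

The foot of the small red cup is to be inspected. Turn the covered turntable one click by its centre knob so that the red cup stops at the open front, let go of the knob, lift the cup out, and finish while still holding it in the gripper, motionless in the air before the inspection camera: foot towards the lens and square to it, centred on the lens, with 12 cm between foot and lens. Leave the black cup and the gold-lidded jar on the wheel.

Things in the scene. Friction and masses are not known exactly. Their poses are not given: they have to be found in the camera images.
- red_cup_center (a point): The small dark red cup to be shown: open, round, 52 mm across at the mouth, 36 mm tall, 50 mm across 9 mm above the foot and rounded below. This point is its centre, half-way up (18 mm above its foot, which is flat); its z axis points from foot to mouth. At the start it stands upright on the wheel one seat to the left or to the right of the open front, under the clear cover.
- black_cup_center (a point): A black cup of about the same size (52 mm across, 36 mm tall) on the wheel, one seat from the open front on the other side; stays on the wheel. This point is its centre, half-way up.
- gold_jar_center (a point): A small jar with a gold lid, 42 mm across, 46 mm tall, on a rear seat of the wheel; stays on the wheel. This point is its centre, half-way up.
- turntable: Fixed grey round base, 236 mm across; place and yaw differ each time. Origin on the wheel's axis at the surface; its -x axis points to the open front (to the right and somewhat towards the robot). A clear cover on posts (underside 80 mm, top 84 mm, screw heads to 87 mm above the surface) covers all from 30 mm in front of the axis to the back; forward of that line the wheel is open from above.
- open_seat (a point): Centre of the seat at the open front (fixed to the base, 80 mm from the axis), empty at the start. The aluminium wheel (216 mm across, top face 22 mm above the surface, this point's height) has five flat seats 72 degrees apart, 80 mm from the axis, each with three brass pins 3 mm tall, 30 mm from its centre.
- wheel (a joint): Turn of the wheel in rad, positive counter-clockwise seen from above, 0 at the start; knob, seats and the things on it turn with it. Free within +-2.8. A sprung roller clicks into place every 1.2566 rad (72 degrees), centres the wheel from about 0.05 rad either side, and takes under 0.15 N m to turn out of.
- knob_grip (a point): Point to grip on the wheel's centre knob, on the axis, 113 mm above the surface. The knob stands above the cover: a black bar 46 mm long, 14 mm thick, 91 to 127 mm above the surface, on a collar 32 mm across (86 to 91 mm). The bar's length lies along this point's x axis, which at joint value 0 is the base's x axis, and turns with the wheel.
- camera_head: Inspection camera on a fixed grey foot (110 x 90 mm), at a different place and yaw each time. White box with a black barrel ending in a black and white ring, 52 mm across. Origin at the centre of the lens's front; its z axis points out of the lens along the line of sight, rising at 60 degrees, leaning back towards the robot. The lens is 85 mm above the surface.
Mind the look-alikes: they are no part of the job. There is more than one size of the part that bears black_cup_center; the job needs the smaller.

How it is judged:
On the way:
1. the wheel is clicked one seat round with the red cup standing at the open front, the knob let go (horizontal distance between red_cup_center and open_seat below 0.012 m and height (world z) of red_cup_center between 0.034 and 0.046 m and (value of joint wheel between -1.3166 and -1.1966 rad or value of joint wheel between 1.1966 and 1.3166 rad) and contact force between the fingers and wheel below 0.1 N and contact force between the fingers and red_cup below 0.1 N), for 0.2 s.
At the end, for the whole second after the job is handed in: Held still by the fingers before the lens: foot towards it, 120 +-18 mm away, cup within 15 mm (x and y) of the line of sight and 0.17 rad of square; wheel within 0.06 rad of one click (72 degrees) from its start; black cup and jar upright on it, 80 +-12 mm from its axis. Robot still holds the cup (z of red_cup_center in the frame of camera_head between 0.12 and 0.156 m and x of red_cup_center in the frame of camera_head between -0.015 and 0.015 m and y of red_cup_center in the frame of camera_head between -0.015 and 0.015 m and angle between the z axis of red_cup_center and the z axis of camera_head, either way round below 0.17 rad and z of camera_head in the frame of red_cup_center below 0 m and height (world z) of red_cup_center above 0.15 m and contact force between the fingers and red_cup above 0.5 N and contact force between red_cup and camera_stand below 0.1 N and linear speed of red_cup below 0.02 m/s and angular speed of red_cup below 0.15 rad/s and (value of joint wheel between -1.3166 and -1.1966 rad or value of joint wheel between 1.1966 and 1.3166 rad) and horizontal distance between black_cup_center and knob_grip between 0.068 and 0.092 m and height (world z) of black_cup_center between 0.034 and 0.046 m and angle between each of black_cup_center, gold_jar_center's own z axis and vertical below 0.15 rad and horizontal distance between gold_jar_center and knob_grip between 0.068 and 0.092 m and height (world z) of gold_jar_center between 0.039 and 0.051 m); the arm keeps its last pose, push and grip.
It fails at once if the black cup or the jar is lifted off the wheel or tipped over (height (world z) of any of black_cup_center, gold_jar_center above 0.07 m or angle between any of black_cup_center, gold_jar_center's own z axis and vertical above 0.6 rad).
It fails at once if the camera is struck by the arm or the cup (contact force between any of the arm, red_cup and camera_stand above 5 N).
It also fails if it takes over 58 s, if anything falls off the work surface, if the arm or the gripper's body presses on something with over 40 N, if the wrist force passes 120 N, or if a joint passes its speed limit or range.

## Working session

There is one attempt and no reset: what is moved stays moved. The work goes in short steps, Python scripts to look and compute and a tool call to move; the robot and the scene stay as the last step left them, time stands still between calls to the robot, and variables do not carry over. Pictures are saved under pics/ and viewed, and the job is handed in when it is done.

Besides the shell and the picture viewer there is one more tool, called in YAML: its name, and indented under it one key for each argument. servo_tool: Moves the arm, as the interface text tells. Its arguments: {"type":"object","properties":{"rows":{"type":"array"},"claw":{"type":"number"},"squeeze":{"type":"number"}},"required":["rows"]}

```bash
mkdir -p pics; ls; cat > h.py <<'E'
import numpy as np, cv2
from station import sensors, imaging, env, nets
from scipy.spatial.transform import Rotation as Ro
def q2R(q): return Ro.from_quat([q[1],q[2],q[3],q[0]]).as_matrix()
def K(n):
    c=imaging.calibration(n); f=210/np.tan(np.radians(c['vertical_fov'])/2); return c,f
def cloud(n,d):
    c,f=K(n); v,u=np.mgrid[:420,:560]
    P=np.stack([(u-c['cx'])/f*d,(v-c['cy'])/f*d,d],-1)
    return (P-np.array(c['t']))@np.array(c['R'])
def proj(n,X):
    c,f=K(n); p=np.array(c['R'])@X+np.array(c['t']); return p[:2]/p[2]*f+[c['cx'],c['cy']]
def save(n,img): cv2.imwrite('pics/'+n+'.png',cv2.cvtColor(img,cv2.COLOR_RGB2BGR))
E
python3 - <<'E'
from h import *
print(sensors.get_obs())
for n in ['scene','top','wrist']:
    im,d=imaging.get_image(n); save(n+'0',im); np.savez('d_'+n+'0',im=im,d=d,P=cloud(n,d)); print(n,imaging.calibration(n))
print(sensors.get_obs()['t'])
E
```

```text
pics
{'t': 0.0, 'joints': array([ 1.07961233e+00,  2.77142456e-01, -2.78867448e-02,  1.26801427e+00,
       -2.16723717e-05,  1.46740257e+00]), 'joint_vel': array([-0.00067887,  0.00097424, -0.00140814,  0.00037941,  0.0007387 ,
        0.00025047]), 'effort': array([-1.29130326e-04, -4.45508444e+01,  2.95202619e+01,  1.63069367e-02,
        6.73852696e-05,  2.48555470e-07]), 'tcp_pos': array([0.23597859, 0.57789043, 0.23015108]), 'tcp_rot': array([-3.18765672e-04,  1.92682345e-01,  9.81260542e-01, -1.07745846e-03]), 'ft_force': array([ 0.95609187,  0.34240777, -0.25515716]), 'torque': array([0.01140998, 0.01309512, 0.02423389]), 'gripper_width': 0.0850149557398368}
scene {'vertical_fov': 53.937543400263706, 'cx': 276.64237345826814, 'cy': 203.89906947250816, 'R': array([[ 0.65841216, -0.75260096, -0.00923179],
       [-0.33404599, -0.28120444, -0.89963178],
       [ 0.67446772,  0.59541234, -0.43655176]]), 't': array([-0.37203741,  0.19956478,  0.63318136])}
top {'vertical_fov': 55.4807955217062, 'cx': 280.7562719600114, 'cy': 212.8937188727512, 'R': array([[ 0.02732248, -0.99953102,  0.01382798],
       [-0.99588157, -0.02841382, -0.0860962 ],
       [ 0.08644873, -0.01141867, -0.99619086]]), 't': array([-0.11076067,  0.48812364,  0.89853134])}
wrist {'vertical_fov': 60.356782196418166, 'cx': 274.076867957726, 'cy': 208.53972429816608, 'R': array([[ 0.37850963,  0.92559591, -0.00163637],
       [ 0.88958379, -0.36329348,  0.27687277],
       [ 0.25567782, -0.1062547 , -0.96090519]]), 't': array([-0.62459275, -0.03536165,  0.38140689])}
0.15
```

View pics/scene0.png

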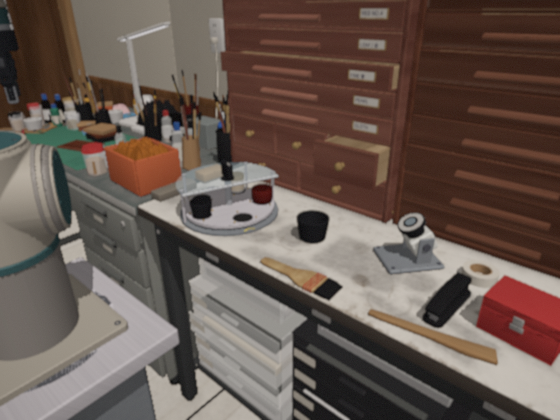

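View pics/top0.png

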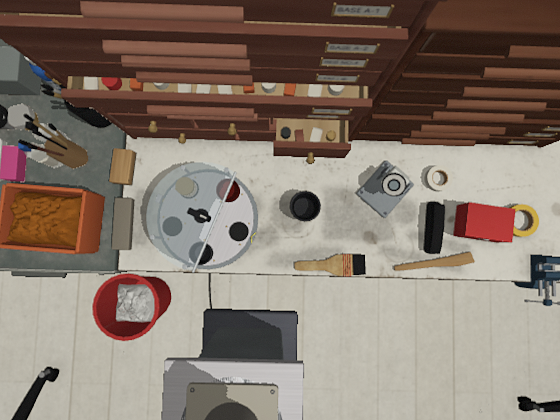

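View pics/wrist0.png

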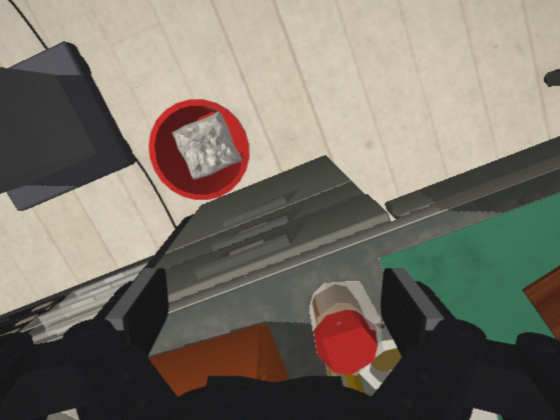

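The pictures show the turntable at top (200,214), with the red cup at (228,190) on the rear/right side, the black cup at (200,252) and the jar at (187,187). The empty open seat is at about (238,232). The camera stand is at (390,185), and a larger black look-alike cup stands at (305,205). Next I'll measure them.

```bash
python3 - <<'E'
from h import *
for n in ['top','scene']:
    im,d=imaging.get_image(n); P=cloud(n,d); np.savez('d_'+n,im=im,d=d,P=P)
    for nm in ['red_cup_center','black_cup_center','gold_jar_center','turntable','open_seat','wheel','knob_grip','camera_head']:
        for r in nets.regions_of(n,nm)[:3]:
            m=r['region']&(d>0); Q=P[m]
            print(n,nm,round(r['conf'],2),np.round(r['point']),m.sum(),'med',np.median(Q,0).round(3),'lo',np.percentile(Q,3,axis=0).round(3),'hi',np.percentile(Q,97,axis=0).round(3))
            np.save(f'm_{n}_{nm}.npy',r['region']) if r['conf']>.5 else 0
im=np.load('d_top.npz')['im']
save('topz',cv2.resize(im[140:290,120:320],(800,600),interpolation=cv2.INTER_CUBIC))
save('topc',cv2.resize(im[140:240,340:480],(800,571),interpolation=cv2.INTER_CUBIC))
im=np.load('d_scene.npz')['im']
save('scz',cv2.resize(im[140:260,150:350],(800,480),interpolation=cv2.INTER_CUBIC))
save('scc',cv2.resize(im[190:290,360:500],(800,571),interpolation=cv2.INTER_CUBIC))
E
```

```text
top red_cup_center 0.54 [232. 192.] 157 med [0.533 0.014 0.033] lo [0.515 0.    0.028] hi [0.554 0.027 0.058]
top black_cup_center 0.9 [303. 203.] 746 med [ 0.511 -0.152  0.016] lo [ 0.477 -0.18   0.004] hi [ 0.538 -0.12   0.05 ]
top black_cup_center 0.43 [210. 256.] 179 med [0.39  0.07  0.028] lo [0.373 0.054 0.023] hi [0.412 0.083 0.059]
top turntable 0.74 [200. 214.] 9024 med [0.475 0.078 0.083] lo [ 0.375 -0.025  0.007] hi [0.578 0.176 0.088]
top open_seat 0.83 [202. 215.] 9238 med [0.474 0.077 0.083] lo [ 0.374 -0.027  0.007] hi [0.577 0.177 0.088]
top open_seat 0.36 [234. 192.] 211 med [0.532 0.014 0.033] lo [ 0.513 -0.001  0.021] hi [0.556 0.028 0.059]
top wheel 0.7 [228. 228.] 2407 med [0.458 0.021 0.022] lo [ 0.381 -0.026  0.018] hi [0.524 0.08  0.126]
top knob_grip 0.81 [225. 228.] 2369 med [0.459 0.021 0.022] lo [ 0.382 -0.026  0.018] hi [0.523 0.079 0.126]
top camera_head 0.55 [396. 180.] 575 med [ 0.561 -0.342  0.081] lo [ 0.535 -0.373  0.046] hi [ 0.595 -0.319  0.094]
scene red_cup_center 0.74 [263. 194.] 408 med [0.528 0.015 0.047] lo [ 0.512 -0.002  0.027] hi [0.56  0
[... 217 characters left out ...]
003] hi [ 0.538 -0.12   0.052]
scene gold_jar_center 0.62 [236. 188.] 73 med [0.533 0.1   0.037] lo [0.525 0.096 0.029] hi [0.553 0.11  0.045]
scene turntable 0.55 [227. 199.] 5284 med [0.462 0.063 0.025] lo [ 0.365 -0.033  0.007] hi [0.574 0.172 0.104]
scene open_seat 0.62 [227. 199.] 5375 med [0.461 0.063 0.025] lo [ 0.365 -0.033  0.005] hi [0.575 0.175 0.103]
scene wheel 0.91 [229. 206.] 2428 med [0.466 0.051 0.024] lo [ 0.373 -0.029  0.019] hi [0.539 0.157 0.119]
scene knob_grip 0.56 [230. 210.] 2372 med [0.466 0.051 0.024] lo [ 0.373 -0.029  0.019] hi [0.538 0.151 0.12 ]
scene camera_head 0.67 [411. 229.] 813 med [ 0.551 -0.351  0.076] lo [ 0.534 -0.375  0.033] hi [ 0.574 -0.322  0.095]
```

View pics/topz.png

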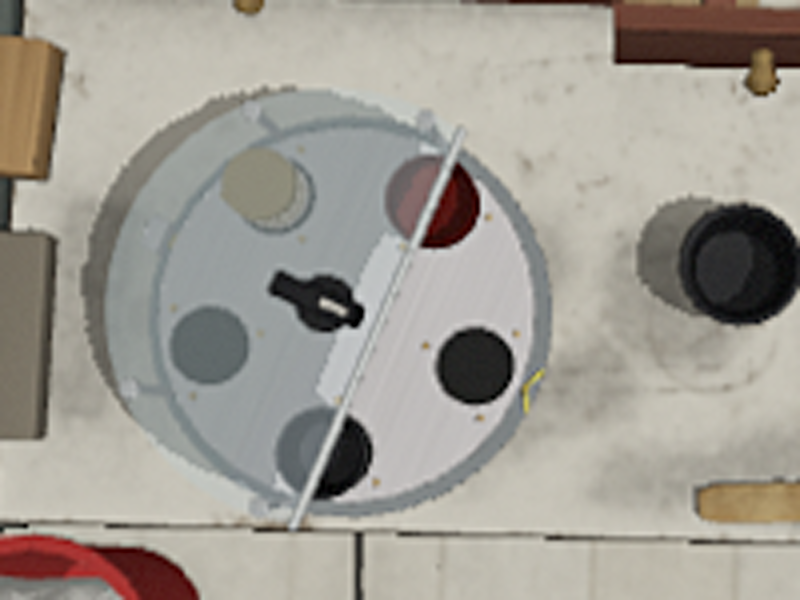

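View pics/topc.png

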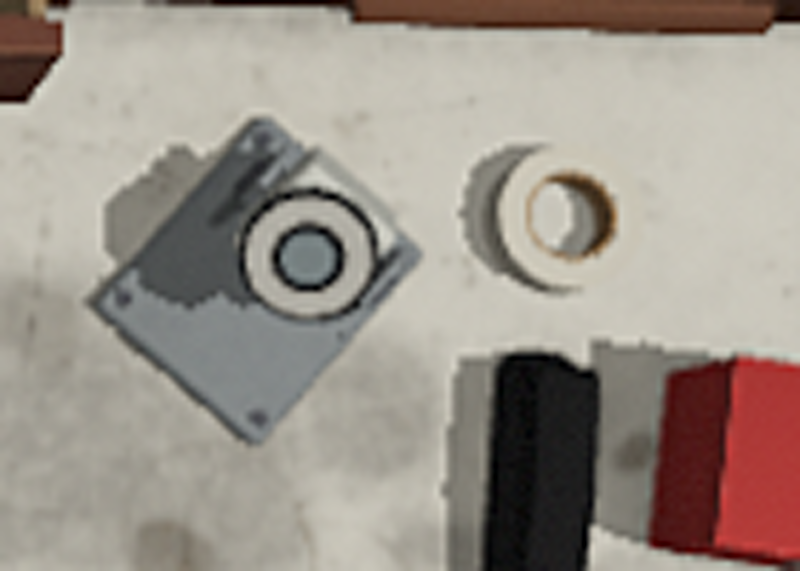

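View pics/scz.png

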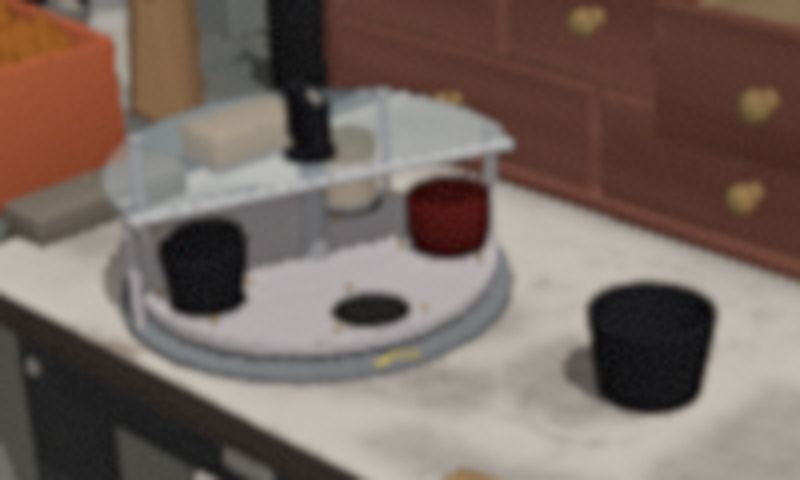

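View pics/scc.png

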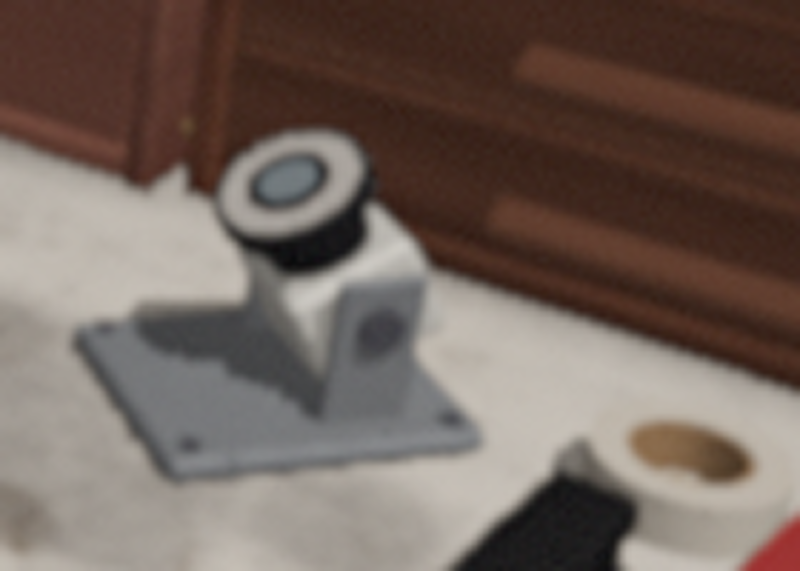

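```bash
python3 - <<'E'
from h import *
D=np.load('d_top.npz'); im,d,P=D['im'],D['d'],D['P']
S=np.load('d_scene.npz')
def ray(n,u,v,z):
    c,f=K(n); R=np.array(c['R']);o=-R.T@np.array(c['t']); k=R.T@np.array([(u-c['cx'])/f,(v-c['cy'])/f,1]); return o+k*(z-o[2])/k[2]
hsv=cv2.cvtColor(im,cv2.COLOR_RGB2GRAY)
# dark seat
for n,A,box,z in [('top',D,(220,255,215,248),.022),('scene',S,(228,256,208,224),.022)]:
    g=cv2.cvtColor(A['im'],cv2.COLOR_RGB2GRAY); u0,u1,v0,v1=box
    m=np.zeros_like(g,bool); m[v0:v1,u0:u1]=g[v0:v1,u0:u1]<75
    v,u=np.nonzero(m); print(n,'seat',ray(n,u.mean(),v.mean(),z).round(4),m.sum())
# knob top
for n,A in [('top',D),('scene',S)]:
    Q=A['P'].reshape(-1,3); m=(A['d'].reshape(-1)>0)&(abs(Q[:,0]-.475)<.05)&(abs(Q[:,1]-.075)<.05)&(Q[:,2]>.11)&(Q[:,2]<.14)
    q=Q[m]; r=cv2.minAreaRect((q[:,:2]*1000).astype(np.float32)); print(n,'knob',m.sum(),q.mean(0).round(4),r, np.percentile(q[:,2],[5,50,95]))
    w,V=np.linalg.eigh(np.cov(q[:,:2].T)); print('dir',np.degrees(np.arctan2(V[1,1],V[0,1])),w)
# rim of wheel/base: z of 0.005-.03
# red cup rim
for n,A,nm in [('top',D,'red_cup_center'),('scene',S,'red_cup_center'),('scene',S,'black_cup_center'),('top',D,'camera_head'),('scene',S,'camera_head')]:
    m=np.load(f'm_{n}_{nm}.npy')&(A['d']>0); q=A['P'][m]; print(n,nm,q.min(0),q.max(0))
# camera ring: plane fit
for n,A in [('top',D),('scene',S)]:
    m=np.load(f'm_{n}_camera_head.npy')&(A['d']>0); q=A['P'][m]; c=A['im'][m]
    b=q[c.min(1)>120] if 1 else q
    # ransac plane
    best=None; rng=np.random.default_rng(0)
    for _ in range(2000):
        a=b[rng.choice(len(b),3,False)]; nn=np.cross(a[1]-a[0],a[2]-a[0]); L=np.linalg.norm(nn)
        if L<1e-7: continue
        nn/=L
        k=abs((b-a[0])@nn)<.002
        if best is None or k.sum()>best.sum(): best=k
    p=b[best]; cc=p.mean(0); nn=np.linalg.svd(p-cc)[2][2]; nn*=np.sign(nn[2])
    print(n,'ring',best.sum(),len(b),cc.round(4),nn.round(3),'elev',np.degrees(np.arcsin(nn[2])),'az',np.degrees(np.arctan2(nn[1],nn[0])), p.min(0),p.max(0))
# plate
Q=P.reshape(-1,3);C=im.reshape(-1,3)
m=(abs(Q[:,0]-.545)<.09)&(abs(Q[:,1]+.34)<.075)&(Q[:,2]>.004)&(Q[:,2]<.02)
q=Q[m]; print('plate',m.sum(),cv2.minAreaRect((q[:,:2]*1000).astype(np.float32)),np.median(q[:,2]))
# lens centre via ring ellipse in images
E
```

```text
top seat [ 0.4464 -0.0011  0.022 ] 279
scene seat [0.4494 0.0006 0.022 ] 101
top knob 158 [0.4751 0.0728 0.1258] ((475.4698791503906, 73.78841400146484), (45.55595397949219, 13.843734741210938), 69.2825698852539) [0.12287437 0.12618769 0.12874498]
dir 68.8860236558564 [1.60738466e-05 1.86074439e-04]
scene knob 128 [0.4698 0.0673 0.1221] ((474.20648193359375, 71.46648406982422), (44.50526428222656, 14.821683883666992), 68.5448226928711) [0.11131376 0.12327904 0.12951808]
dir 75.0646088306218 [1.64829987e-05 2.02121579e-04]
top red_cup_center [ 5.13309944e-01 -4.77456096e-04  2.73444894e-02] [0.5577431  0.0287523  0.05974531]
scene red_cup_center [ 0.50973347 -0.00360859  0.02373982] [0.56329608 0.05611259 0.06081849]
scene black_cup_center [ 4.71572762e-01 -1.85831365e-01 -7.65220719e-05] [ 0.62477773 -0.05711524  0.05319284]
top camera_head [ 0.53259625 -0.39137144  0.00740914] [ 0.60315843 -0.31552268  0.09734115]
scene camera_head [ 0.53029886 -0.38717485  0.0124516 ] [ 0.58506036 -0.31469794  0.09766897]
top ring 191 333 [ 0.5545 -0.3389  0.0822] [-0.391  0.324  0.861] elev 59.4639612211886 az 140.37375199087322 [ 0.53484483 -0.36080987  0.0705881 ] [ 0.57437912 -0.3180557   0.09505354]
scene ring 186 378 [ 0.553  -0.3412  0.0859] [-0.386  0.323  0.864] elev 59.772855749993305 az 140.13714008780383 [ 0.53215249 -0.36140036  0.0745968 ] [ 0.5746601  -0.31815104  0.09729645]
plate 1085 ((549.6310424804688, -351.73291015625), (118.52349090576172, 110.16378784179688), 50.022708892822266) 0.00895037377888631
```

```bash
cat >> h.py <<'E'
def rel(target,yaw_y=None):
    """shift/turn fractions from the current pose to a world TCP target; yaw_y: az (deg) wanted of tool y"""
    o=sensors.get_obs(); R=q2R(o['tcp_rot']); s=R.T@(np.array(target)-o['tcp_pos'])/0.3
    y=np.degrees(np.arctan2(R[1,1],R[0,1])); out=[]
    if yaw_y is not None: out=[(((y-a+180)%360)-180)/90 for a in (yaw_y,yaw_y+180)]
    print('t',round(o['t'],2),'tcp',o['tcp_pos'].round(4),'y_az',y.round(2),'z',R[:,2].round(3),'w',round(o['gripper_width'],4),'F',o['ft_force'].round(1),'j',o['joints'].round(2)); print(' shift',s.round(4),'turn',np.round(out,4))
E
python3 - <<'E'
from h import *
for n in ['top','scene']:
    Q=np.load(f'd_{n}.npz')['P'].reshape(-1,3)
    for y0 in np.arange(-.6,.7,.1):
        m=(Q[:,1]>y0)&(Q[:,1]<y0+.1)
        print(n,y0.round(1),[ (x.round(2), Q[m&(Q[:,0]>x)&(Q[:,0]<x+.1)][:,2].max().round(2)) for x in np.arange(.2,.75,.1) if (m&(Q[:,0]>x)&(Q[:,0]<x+.1)).any()])
rel([.475,.0735,.2],159)
E
```

```text
top -0.6 [(np.float64(0.2), np.float64(-0.69)), (np.float64(0.3), np.float64(0.01)), (np.float64(0.4), np.float64(0.07)), (np.float64(0.5), np.float64(0.06)), (np.float64(0.6), np.float64(0.37))]
top -0.5 [(np.float64(0.2), np.float64(-0.69)), (np.float64(0.3), np.float64(0.01)), (np.float64(0.4), np.float64(0.05)), (np.float64(0.5), np.float64(0.04)), (np.float64(0.6), np.float64(0.51)), (np.float64(0.7), np.float64(0.51))]
top -0.4 [(np.float64(0.2), np.float64(-0.69)), (np.float64(0.3), np.float64(0.01)), (np.float64(0.4), np.float64(0.02)), (np.float64(0.5), np.float64(0.1)), (np.float64(0.6), np.float64(0.51)), (np.float64(0.7), np.float64(0.51))]
top -0.3 [(np.float64(0.2), np.float64(-0.69)), (np.float64(0.3), np.float64(0.01)), (np.float64(0.4), np.float64(0.01)), (np.float64(0.5), np.float64(0.01)), (np.float64(0.6), np.float64(0.57))]
top -0.2 [(np.float64(0.2), np.float64(-0.69)), (np.float64(0.3), np.float64(0.01)), (np.float64(0.4), np.float64(0.05)), (np.float64(0.5), np.float64(0.15)), (np.float64(0.6), np.float64(0.56))]
top -0.1 [(np.float64(0.2), np.float64(-0.69)),
[... 3477 characters left out ...]
loat64(0.17)), (np.float64(0.7), np.float64(0.13))]
scene 0.5 [(np.float64(0.2), np.float64(0.47)), (np.float64(0.3), np.float64(0.08)), (np.float64(0.4), np.float64(0.13)), (np.float64(0.5), np.float64(0.09)), (np.float64(0.6), np.float64(0.05)), (np.float64(0.7), np.float64(0.09))]
scene 0.6 [(np.float64(0.2), np.float64(0.35)), (np.float64(0.3), np.float64(0.08)), (np.float64(0.4), np.float64(0.08)), (np.float64(0.5), np.float64(-0.53)), (np.float64(0.6), np.float64(0.16)), (np.float64(0.7), np.float64(0.16))]
t 1.05 tcp [0.2363 0.5786 0.2313] y_az 67.78 z [-0.  0. -1.] w 0.0856 F [0.3 0.6 0.3] j [ 1.08  0.28 -0.03  1.27  0.    1.47]
 shift [-1.3731 -1.2579  0.1044] turn [-1.0135  0.9865]
```

servo_tool:
  rows:
    - {"translation": [-0.7,-0.63,0],"turn": -0.5}
    - {"translation": [-0.7,-0.63,0],"turn": -0.5}
    - {"translation": [-0.7,-0.63,0],"turn": -0.5}
    - {"translation": [-0.7,-0.63,0],"turn": -0.5}
    - {"translation": [-0.7,-0.63,0],"turn": -0.5}
    - {"translation": [-0.7,-0.63,0],"turn": -0.5}
    - {"translation": [-0.7,-0.63,0],"turn": -0.5}
  claw: 85
  squeeze: 60

```text
t: 1.75
tcp_pos: [0.3609, 0.3202, 0.2315]
tcp_rot: [0.0, -0.195, 0.981, -0.001]
ft_force: [-0.7, 0.6, -0.3]
gripper_width: 0.085
```

```bash
python3 -c "
from h import *
rel([.475,.0735,.18],159)"
```

```text
t 1.75 tcp [0.3609 0.3202 0.2315] y_az 112.48 z [ 0.001 -0.002 -1.   ] w 0.085 F [-0.7  0.6 -0.3] j [ 0.59  0.02 -0.32  1.22 -0.    0.2 ]
 shift [-0.0369 -0.9051  0.1732] turn [-0.5169  1.4831]
```

servo_tool:
  rows:
    - {"translation": [-0.037,-0.905,0],"turn": -0.517}
    - {"translation": [-0.037,-0.905,0],"turn": -0.517}
    - {"translation": [-0.037,-0.905,0],"turn": -0.517}
    - {"translation": [-0.037,-0.905,0.1],"turn": -0.517}
    - {"translation": [-0.037,-0.905,0.17],"turn": -0.517}
    - {"translation": [-0.037,-0.905,0.17],"turn": -0.517}
    - {"translation": [-0.037,-0.905,0.17],"turn": -0.517}
    - {"translation": [-0.037,-0.905,0.17],"turn": -0.517}

```text
t: 2.55
tcp_pos: [0.4752, 0.0717, 0.1796]
tcp_rot: [-0.001, -0.565, 0.825, -0.0]
ft_force: [-1.0, 0.5, -0.1]
gripper_width: 0.0849
```

```bash
python3 - <<'E'
from h import *
im,d=imaging.get_image('wrist'); save('w1',im); P=cloud('wrist',d)
Q=P.reshape(-1,3); m=(abs(Q[:,0]-.475)<.05)&(abs(Q[:,1]-.0735)<.05)&(Q[:,2]>.115)&(Q[:,2]<.135)
q=Q[m]
if len(q)>20: print(len(q),cv2.minAreaRect((q[:,:2]*1000).astype(np.float32)),np.median(q[:,2]))
rel([.475,.0735,.096],159)
E
```

```text
1842 ((473.88134765625, 75.21680450439453), (45.57870864868164, 13.669943809509277), 68.8778305053711) 0.12967453039267796
t 2.6 tcp [0.4749 0.073  0.1804] y_az 158.85 z [-0.001 -0.001 -1.   ] w 0.0847 F [-0.   1.   0.2] j [ 0.02  0.06 -0.4   1.11 -0.   -1.18]
 shift [-0.0021  0.0003  0.2812] turn [-1.7000e-03  1.9983e+00]
```

View pics/w1.png

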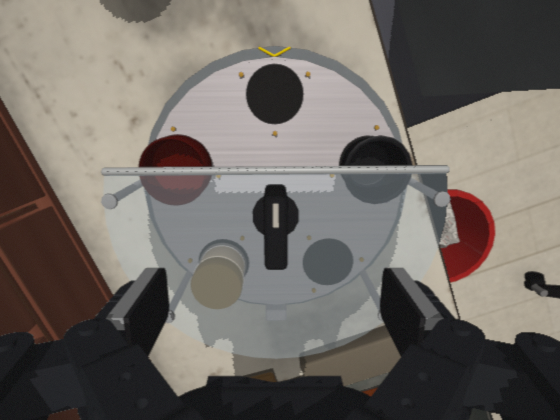

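The wrist view shows the knob bar at (276,225), lined up between the fingers. The red cup is at (176,168), left of the open seat at (275,93). I'll descend and grip the knob.

servo_tool:
  rows:
    - {"translation": [0,0.001,0.14],"turn": 0}
    - {"translation": [0,0.001,0.275],"turn": 0}
    - {"translation": [0,0.001,0.275],"turn": 0}
  claw: 60

```text
t: 2.9
tcp_pos: [0.4693, 0.0742, 0.0937]
tcp_rot: [-0.005, -0.566, 0.825, 0.003]
ft_force: [-1.6, 0.6, -0.5]
gripper_width: 0.0597
```

servo_tool:
  rows:
    - {"translation": [0,0,0],"turn": 0}
    - {"translation": [0,0,0],"turn": 0}
    - {"translation": [0,0,0],"turn": 0}
    - {"translation": [0,0,0],"turn": 0}
    - {"translation": [0,0,0],"turn": 0}
    - {"translation": [0,0,0],"turn": 0}
  claw: 8
  squeeze: 50

```text
t: 3.5
tcp_pos: [0.4749, 0.0734, 0.0966]
tcp_rot: [-0.001, -0.566, 0.825, -0.001]
ft_force: [7.1, -2.7, -4.7]
gripper_width: 0.0131
```

```bash
python3 -c "
from h import *
rel([.475,.0735,.098],159-72)"
```

```text
t 3.5 tcp [0.4749 0.0734 0.0966] y_az 158.9 z [ 0.    -0.003 -1.   ] w 0.0131 F [ 7.1 -2.7 -4.7] j [ 0.02  0.14 -0.51  0.93 -0.   -1.18]
 shift [-0.0004 -0.     -0.0047] turn [ 0.7989 -1.2011]
```

servo_tool:
  rows:
    - {"translation": [0,0,0],"turn": 0.05}
    - {"translation": [0,0,0],"turn": 0.11}
    - {"translation": [0,0,0],"turn": 0.19}
    - {"translation": [0,0,0],"turn": 0.27}
    - {"translation": [0,0,0],"turn": 0.35}
    - {"translation": [0,0,0],"turn": 0.43}
    - {"translation": [0,0,0],"turn": 0.51}
    - {"translation": [0,0,0],"turn": 0.58}
    - {"translation": [0,0,0],"turn": 0.64}
    - {"translation": [0,0,0],"turn": 0.69}

```text
t: 4.5
tcp_pos: [0.475, 0.0735, 0.0966]
tcp_rot: [0.0, -0.057, 0.998, -0.001]
ft_force: [2.2, -1.1, -10.2]
gripper_width: 0.0132
```

```bash
python3 -c "
from h import *
rel([.475,.0735,.098],159-72)"
```

```text
t 4.5 tcp [0.475  0.0735 0.0966] y_az 96.59 z [ 0.    -0.003 -1.   ] w 0.0132 F [  2.2  -1.1 -10.2] j [ 0.02  0.14 -0.51  0.93 -0.   -0.09]
 shift [-0.0001  0.0001 -0.0047] turn [ 0.1066 -1.8934]
```

servo_tool:
  rows:
    - {"translation": [0,0,0],"turn": 0.05}
    - {"translation": [0,0,0],"turn": 0.09}
    - {"translation": [0,0,0],"turn": 0.106}
    - {"translation": [0,0,0],"turn": 0.106}
    - {"translation": [0,0,0],"turn": 0.106}

```text
t: 5.0
tcp_pos: [0.4749, 0.0735, 0.0966]
tcp_rot: [0.0, 0.025, 1.0, -0.001]
ft_force: [2.4, -0.8, -9.9]
gripper_width: 0.0136
```

servo_tool:
  rows:
    - {"translation": [0,0,0],"turn": 0}
    - {"translation": [0,0,0],"turn": 0}
    - {"translation": [0,0,0],"turn": 0}
    - {"translation": [0,0,0],"turn": 0}
    - {"translation": [0,0,-0.15],"turn": 0}
    - {"translation": [0,0,-0.28],"turn": 0}
    - {"translation": [0,0,-0.28],"turn": 0}
    - {"translation": [0,0,-0.28],"turn": 0}
  claw: 80

```text
t: 5.8
tcp_pos: [0.4762, 0.0738, 0.1822]
tcp_rot: [0.002, 0.025, 1.0, -0.001]
ft_force: [-0.2, 0.4, 0.4]
gripper_width: 0.0804
```

```bash
python3 - <<'E'
from h import *
im,d=imaging.get_image('wrist'); save('w2',im); P=cloud('wrist',d); np.savez('d_w2',im=im,d=d,P=P)
Q=P.reshape(-1,3); m=(abs(Q[:,0]-.475)<.05)&(abs(Q[:,1]-.0735)<.05)&(Q[:,2]>.115)&(Q[:,2]<.135)
q=Q[m]
if len(q)>20: print(len(q),cv2.minAreaRect((q[:,:2]*1000).astype(np.float32)),np.median(q[:,2]))
im,d=imaging.get_image('top'); save('t2',cv2.resize(im[140:290,120:320],(800,600),interpolation=cv2.INTER_CUBIC))
rel([.4464,-.0011,.15],159)
E
```

```text
1815 ((472.2452697753906, 74.58798217773438), (14.028985023498535, 45.32360076904297), 87.13256072998047) 0.12736190788674945
t 5.9 tcp [0.4742 0.0737 0.1798] y_az 87.1 z [-0.001 -0.003 -1.   ] w 0.0795 F [-0.8  0.2 -1.9] j [ 0.02  0.05 -0.4   1.11 -0.    0.07]
 shift [ 0.0797 -0.2535  0.1002] turn [-0.7989  1.2011]
```

View pics/w2.png

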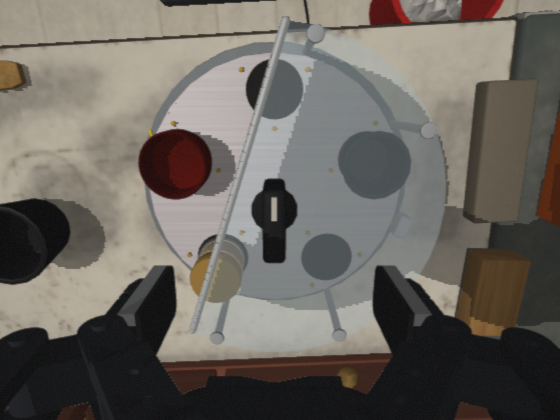

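View pics/t2.png

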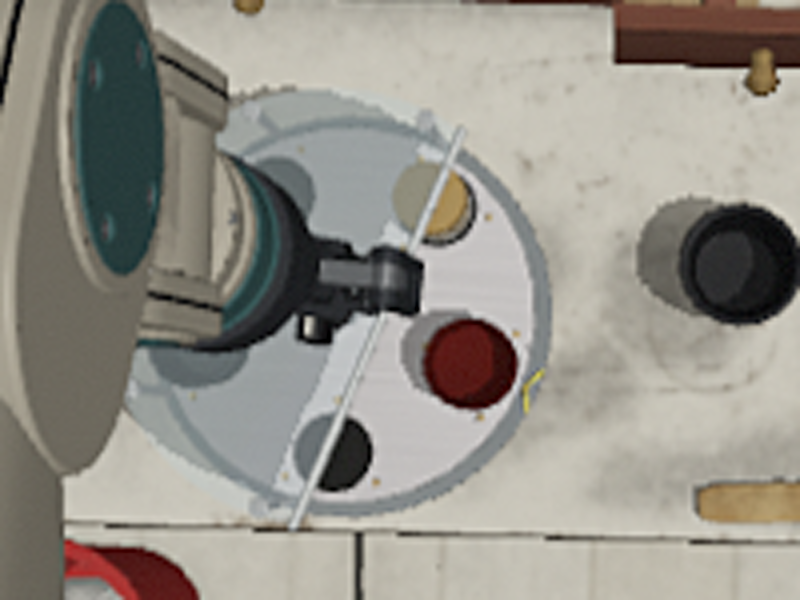

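Red cup now stands at the open front (top crop (470,362), wrist (175,163)). The jar is at the rear-right seat and the knob is released.

```bash
python3 - <<'E'
from h import *
D=np.load('d_w2.npz'); im,P=D['im'].astype(int),D['P']
m=(im[...,0]>1.8*im[...,1])&(abs(P[...,0]-.446)<.05)&(abs(P[...,1])<.05)&(P[...,2]>.05)&(P[...,2]<.07)
q=P[m]; print(len(q),cv2.minEnclosingCircle((q[:,:2]*1000).astype(np.float32)),q[:,2].max())
E
```

```text
1055 ((443.68487548828125, 0.6267349123954773), 25.65032196044922) 0.059872917761925895
```

servo_tool:
  rows:
    - {"translation": [0.08,-0.252,0],"turn": -0.8}
    - {"translation": [0.08,-0.252,0],"turn": -0.8}
    - {"translation": [0.08,-0.252,0],"turn": -0.8}
    - {"translation": [0.08,-0.252,0],"turn": -0.8}
    - {"translation": [0.08,-0.252,0],"turn": -0.8}
    - {"translation": [0.08,-0.252,0],"turn": -0.8}
    - {"translation": [0.08,-0.252,0],"turn": -0.8}
    - {"translation": [0.08,-0.252,0],"turn": -0.8}
    - {"translation": [0.08,-0.252,0],"turn": -0.8}
    - {"translation": [0.08,-0.252,0],"turn": -0.8}
  claw: 85

```text
t: 6.9
tcp_pos: [0.445, -0.0004, 0.1784]
tcp_rot: [-0.003, -0.567, 0.824, 0.0]
ft_force: [0.4, -0.0, 0.6]
gripper_width: 0.0848
```

```bash
python3 - <<'E'
from h import *
im,d=imaging.get_image('wrist'); save('w3',im); P=cloud('wrist',d)
im=im.astype(int)
m=(im[...,0]>1.8*im[...,1])&(abs(P[...,0]-.446)<.05)&(abs(P[...,1])<.05)&(P[...,2]>.05)&(P[...,2]<.07)
q=P[m]; print(len(q),cv2.minEnclosingCircle((q[:,:2]*1000).astype(np.float32)))
rel([.4464,-.0011,.025],159)
E
```

```text
980 ((445.7053527832031, -0.6793825030326843), 25.82708740234375)
t 6.95 tcp [ 4.452e-01 -4.000e-04  1.786e-01] y_az 159.0 z [-0.004 -0.002 -1.   ] w 0.0848 F [-0.6  0.4 -0.1] j [-0.14 -0.01 -0.47  1.11 -0.   -1.35]
 shift [-0.0013 -0.0062  0.512 ] turn [-0.  2.]
```

View pics/w3.png

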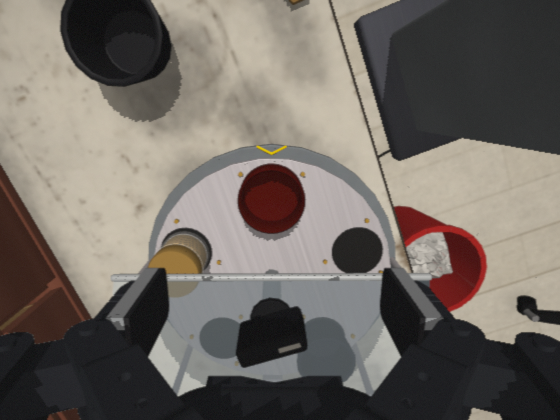

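```bash
python3 - <<'E'
from h import *
c=imaging.calibration('wrist'); R=np.array(c['R']); o=-R.T@c['t']; ob=sensors.get_obs(); print(o, q2R(ob['tcp_rot']).T@(o-ob['tcp_pos']))
E
```

```text
[ 0.42005954 -0.06539475  0.32370161] [ 0.07014178  0.00058864 -0.14485928]
```

servo_tool:
  rows:
    - {"translation": [0.0,-0.001,0.15],"turn": 0}
    - {"translation": [0.0,-0.001,0.3],"turn": 0}
    - {"translation": [0.0,-0.001,0.4],"turn": 0}
    - {"translation": [0.0,-0.001,0.47],"turn": 0}
    - {"translation": [0.0,-0.001,0.505],"turn": 0}
    - {"translation": [0.0,-0.001,0.505],"turn": 0}
    - {"translation": [0.0,-0.001,0.505],"turn": 0}

```text
t: 7.65
tcp_pos: [0.4454, -0.0009, 0.0276]
tcp_rot: [-0.002, -0.566, 0.824, 0.0]
ft_force: [0.4, 0.4, 0.7]
gripper_width: 0.0852
```

servo_tool:
  rows:
    - {"translation": [0,0,0],"turn": 0}
    - {"translation": [0,0,0],"turn": 0}
    - {"translation": [0,0,0],"turn": 0}
    - {"translation": [0,0,0],"turn": 0}
    - {"translation": [0,0,0],"turn": 0}
    - {"translation": [0,0,0],"turn": 0}
  claw: 40
  squeeze: 35

```text
t: 8.25
tcp_pos: [0.4468, -0.0011, 0.029]
tcp_rot: [-0.001, -0.566, 0.824, -0.001]
ft_force: [-1.0, -0.7, 6.5]
gripper_width: 0.0507
```

servo_tool:
  rows:
    - {"translation": [0,0,-0.03],"turn": 0}
    - {"translation": [0,0,-0.1],"turn": 0}
    - {"translation": [0,0,-0.2],"turn": 0}
    - {"translation": [0,0,-0.35],"turn": 0}
    - {"translation": [0,0,-0.5],"turn": 0}
    - {"translation": [0,0,-0.6],"turn": 0}
    - {"translation": [0,0,-0.6],"turn": 0}

```text
t: 8.95
tcp_pos: [0.4507, -0.0011, 0.2149]
tcp_rot: [0.003, -0.566, 0.824, -0.005]
ft_force: [1.0, -0.1, -1.0]
gripper_width: 0.0504
```

```bash
python3 - <<'E'
from h import *
im,d=imaging.get_image('wrist'); save('w4',im)
im,d=imaging.get_image('scene'); save('s4',im)
rel([.4464,-.0011,.25],159)
E
```

```text
t 9.05 tcp [ 0.4472 -0.0007  0.21  ] y_az 158.96 z [ 0.001 -0.003 -1.   ] w 0.0503 F [ 0.4  0.2 -0.6] j [-0.14 -0.03 -0.42  1.18 -0.   -1.35]
 shift [ 0.0026  0.0018 -0.1335] turn [-4.0000e-04  1.9996e+00]
```

View pics/w4.png

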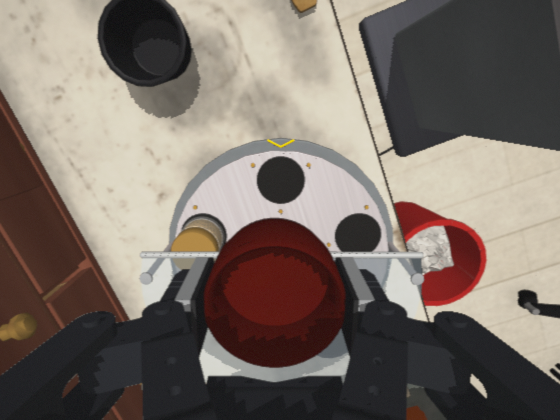

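View pics/s4.png

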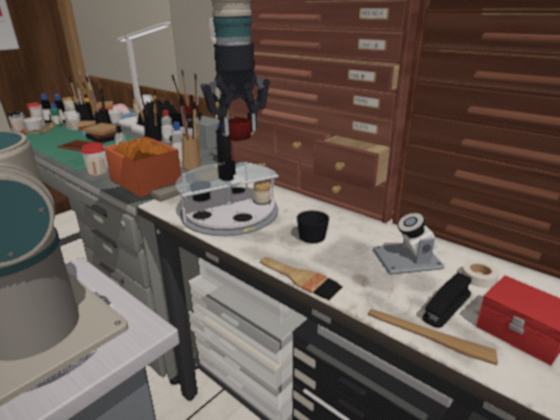

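The cup is held (width 50 mm) and the seat is empty. Next is the 30° tilt. Translation and turn alone keep the tool vertical, so I'll fit the arm's kinematics to see where a joint limit would force a tilt.

```bash
python3 - <<'E'
from h import *
from scipy.optimize import least_squares
A=np.array([[.277,-.028,.236,.5779,.2305],[.02,-.32,.3609,.3202,.2315],[.055,-.40,.4746,.0733,.18],[.14,-.51,.475,.0735,.0966],[-.01,-.47,.4452,-.0004,.1786],[-.03,-.42,.4472,-.0007,.21]])
r=np.sqrt(A[:,2]**2+A[:,3]**2-.064**2)
f=lambda p:np.r_[p[0]*np.sin(A[:,0])+p[1]*np.cos(A[:,0]-A[:,1])+p[2]-r, p[3]+p[0]*np.cos(A[:,0])-p[1]*np.sin(A[:,0]-A[:,1])-A[:,4]]
s=least_squares(f,[.5,.4,0,0]); p=s.x; print(p.round(3),np.abs(s.fun).max())
for j2 in [-.8,-.4,0,.4]:
    for a in [-.58,-1.1]: print(j2,a,'j3',j2-a,'r',p[0]*np.sin(j2)+p[1]*np.cos(a)+p[2],'z',p[3]+p[0]*np.cos(j2)-p[1]*np.sin(a))
rel([.382,-.237,.35])
E
```

```text
[ 0.543  0.479  0.017 -0.151] 0.0028446083981788495
-0.8 -0.58 j3 -0.22000000000000008 r 0.027838820378527515 z 0.49005474809246335
-0.8 -1.1 j3 0.30000000000000004 r -0.15554662029153787 z 0.654432771826283
-0.4 -0.58 j3 0.17999999999999994 r 0.20583289705045027 z 0.6118270476105191
-0.4 -1.1 j3 0.7000000000000001 r 0.02244745638038488 z 0.7762050713443387
0 -0.58 j3 0.58 r 0.417196665253951 z 0.6546726045682976
0 -1.1 j3 1.1 r 0.2338112245838856 z 0.8190506283021172
0.4 -0.58 j3 0.98 r 0.6285604334574517 z 0.6118270476105191
0.4 -1.1 j3 1.5 r 0.44517499278738626 z 0.7762050713443387
t 9.05 tcp [ 0.4472 -0.0007  0.21  ] y_az 158.96 z [ 0.001 -0.003 -1.   ] w 0.0503 F [ 0.4  0.2 -0.6] j [-0.14 -0.03 -0.42  1.18 -0.   -1.35]
 shift [ 0.8144 -0.0809 -0.4647] turn []
```

servo_tool:
  rows:
    - {"translation": [0.1,0,-0.2],"turn": 0}
    - {"translation": [0.3,-0.03,-0.3],"turn": 0}
    - {"translation": [0.45,-0.05,-0.4],"turn": 0}
    - {"translation": [0.6,-0.06,-0.47],"turn": 0}
    - {"translation": [0.72,-0.07,-0.47],"turn": 0}
    - {"translation": [0.81,-0.08,-0.47],"turn": 0}
    - {"translation": [0.81,-0.08,-0.47],"turn": 0}

```text
t: 9.75
tcp_pos: [0.3806, -0.2401, 0.3503]
tcp_rot: [-0.001, -0.563, 0.826, -0.001]
ft_force: [0.4, 0.9, -1.7]
gripper_width: 0.0507
```

servo_tool:
  rows:
    - {"translation": [0,0,-0.12],"turn": 0}
    - {"translation": [0,0,-0.24],"turn": 0}
    - {"translation": [0,0,-0.36],"turn": 0}
    - {"translation": [0,0,-0.48],"turn": 0}
    - {"translation": [0,0,-0.6],"turn": 0}
    - {"translation": [0,0,-0.72],"turn": 0}
    - {"translation": [0,0,-0.84],"turn": 0}
    - {"translation": [0,0,-0.95],"turn": 0}
    - {"translation": [0,0,-0.95],"turn": 0}

```text
t: 10.65
tcp_pos: [0.3816, -0.2387, 0.6376]
tcp_rot: [-0.001, -0.563, 0.826, -0.003]
ft_force: [-0.2, 0.0, -0.1]
gripper_width: 0.0504
```

```bash
python3 - <<'E'
from h import *
rel([.382,-.237,.75])
E
```

```text
t 10.65 tcp [ 0.3816 -0.2387  0.6376] y_az 158.57 z [ 0.002 -0.006 -1.   ] w 0.0504 F [-0.2  0.  -0.1] j [-0.7   0.04  0.56  2.08 -0.   -1.9 ]
 shift [-0.0042 -0.0006 -0.3749] turn []
```

servo_tool:
  rows:
    - {"translation": [0,0,-0.1],"turn": 0}
    - {"translation": [0,0,-0.2],"turn": 0}
    - {"translation": [0,0,-0.3],"turn": 0}
    - {"translation": [0,0,-0.3],"turn": 0}
    - {"translation": [0,0,-0.3],"turn": 0}
    - {"translation": [0,0,-0.3],"turn": 0}

```text
t: 11.25
tcp_pos: [0.3796, -0.2373, 0.6843]
tcp_rot: [0.006, -0.563, 0.826, -0.026]
ft_force: [-0.4, -0.6, -0.7]
gripper_width: 0.0508
```

```bash
python3 - <<'E'
from h import *
rel([.382,-.237,.75])
E
```

```text
t 11.25 tcp [ 0.3796 -0.2373  0.6843] y_az 158.61 z [ 0.038 -0.036 -0.999] w 0.0508 F [-0.4 -0.6 -0.7] j [-0.7   0.06  0.69  2.15 -0.   -1.9 ]
 shift [ 0.0004 -0.0178 -0.2183] turn []
```

The tool starts tilting in the right direction once joint 4 saturates at 2.15. I'll keep pushing.

servo_tool:
  rows:
    - {"translation": [0,0,-0.4],"turn": 0}
    - {"translation": [0,0,-0.4],"turn": 0}
    - {"translation": [0,0,-0.4],"turn": 0}
    - {"translation": [0,0,-0.4],"turn": 0}
    - {"translation": [0,0,-0.4],"turn": 0}
    - {"translation": [0,0,-0.4],"turn": 0}

```text
t: 11.85
tcp_pos: [0.3732, -0.2326, 0.7083]
tcp_rot: [0.013, -0.563, 0.825, -0.053]
ft_force: [-0.1, 0.0, -2.4]
gripper_width: 0.0507
```

```bash
python3 - <<'E'
from h import *
rel([.382,-.237,.75])
E
```

```text
t 11.85 tcp [ 0.3732 -0.2326  0.7083] y_az 158.69 z [ 0.081 -0.072 -0.994] w 0.0507 F [-0.1  0.  -2.4] j [-0.7   0.04  0.73  2.15 -0.   -1.9 ]
 shift [ 0.0082 -0.0468 -0.1348] turn []
```

servo_tool:
  rows:
    - {"translation": [0,0,-1],"turn": 0}
    - {"translation": [0,0,-1],"turn": 0}
    - {"translation": [0,0,-1],"turn": 0}
    - {"translation": [0,0,-1],"turn": 0}
    - {"translation": [0,0,-1],"turn": 0}
    - {"translation": [0,0,-1],"turn": 0}

```text
t: 12.45
tcp_pos: [0.3578, -0.2197, 0.7322]
tcp_rot: [0.021, -0.561, 0.823, -0.08]
ft_force: [1.1, -0.1, 0.4]
gripper_width: 0.0504
```

```bash
python3 - <<'E'
from h import *
rel([.382,-.237,.75])
E
```

```text
t 12.45 tcp [ 0.3578 -0.2197  0.7322] y_az 158.83 z [ 0.124 -0.108 -0.986] w 0.0504 F [ 1.1 -0.1  0.4] j [-0.7  -0.    0.74  2.15 -0.   -1.9 ]
 shift [ 0.0271 -0.104  -0.0421] turn []
```

servo_tool:
  rows:
    - {"translation": [0,0,-0.5],"turn": 0}
    - {"translation": [0,0,-0.5],"turn": 0}
    - {"translation": [0,0,-0.5],"turn": 0}

```text
t: 12.75
tcp_pos: [0.3461, -0.2091, 0.7573]
tcp_rot: [0.029, -0.56, 0.821, -0.109]
ft_force: [-0.4, 0.7, -1.0]
gripper_width: 0.0504
```

servo_tool:
  rows:
    - {"translation": [0,0,-0.5],"turn": 0}
    - {"translation": [0,0,-0.5],"turn": 0}
    - {"translation": [0,0,-0.5],"turn": 0}

```text
t: 13.05
tcp_pos: [0.332, -0.1957, 0.7814]
tcp_rot: [0.037, -0.558, 0.818, -0.138]
ft_force: [0.1, 0.4, -1.1]
gripper_width: 0.0508
```

```bash
python3 - <<'E'
from h import *
rel([.382,-.237,.75])
E
```

```text
t 13.05 tcp [ 0.332  -0.1957  0.7814] y_az 159.36 z [ 0.214 -0.184 -0.959] w 0.0508 F [ 0.1  0.4 -1.1] j [-0.7  -0.07  0.8   2.15 -0.   -1.9 ]
 shift [ 0.0546 -0.1691  0.1614] turn []
```

servo_tool:
  rows:
    - {"translation": [0,0,-0.5],"turn": 0}
    - {"translation": [0,0,-0.5],"turn": 0}
    - {"translation": [0,0,-0.5],"turn": 0}

```text
t: 13.35
tcp_pos: [0.3159, -0.1797, 0.8044]
tcp_rot: [0.044, -0.555, 0.814, -0.166]
ft_force: [0.8, 0.5, -1.0]
gripper_width: 0.0505
```

servo_tool:
  rows:
    - {"translation": [0,0,-0.5],"turn": 0}
    - {"translation": [0,0,-0.5],"turn": 0}
    - {"translation": [0,0,-0.5],"turn": 0}

```text
t: 13.65
tcp_pos: [0.298, -0.161, 0.8262]
tcp_rot: [0.052, -0.552, 0.809, -0.194]
ft_force: [-0.6, -0.9, -1.0]
gripper_width: 0.0505
```

servo_tool:
  rows:
    - {"translation": [0,0,-0.5],"turn": 0}
    - {"translation": [0,0,-0.5],"turn": 0}
    - {"translation": [0,0,-0.5],"turn": 0}

```text
t: 13.95
tcp_pos: [0.2782, -0.1398, 0.8466]
tcp_rot: [0.06, -0.549, 0.804, -0.222]
ft_force: [-0.3, 0.2, -0.5]
gripper_width: 0.0505
```

```bash
python3 - <<'E'
from h import *
rel([.382,-.237,.75])
E
```

```text
t 13.95 tcp [ 0.2782 -0.1398  0.8466] y_az 160.73 z [ 0.341 -0.291 -0.894] w 0.0505 F [-0.3  0.2 -0.5] j [-0.65 -0.19  0.85  2.15 -0.02 -1.86]
 shift [ 0.1121 -0.2564  0.5001] turn []
```

servo_tool:
  rows:
    - {"translation": [0,0,-0.5],"turn": 0}
    - {"translation": [0,0,-0.5],"turn": 0}
    - {"translation": [0,0,-0.5],"turn": 0}

```text
t: 14.25
tcp_pos: [0.2564, -0.1169, 0.8655]
tcp_rot: [0.069, -0.545, 0.797, -0.25]
ft_force: [0.3, 0.2, -1.6]
gripper_width: 0.0504
```

```bash
python3 - <<'E'
from h import *
im,d=imaging.get_image('wrist'); save('w5',im)
im,d=imaging.get_image('scene'); save('s5',im)
rel([.382,-.237,.75])
E
```

```text
t 14.35 tcp [ 0.257  -0.1173  0.8648] y_az 161.38 z [ 0.381 -0.321 -0.867] w 0.0504 F [ 1.1 -0.5 -0.9] j [-0.61 -0.23  0.86  2.15 -0.04 -1.82]
 shift [ 0.1345 -0.2798  0.6188] turn []
```

View pics/w5.png

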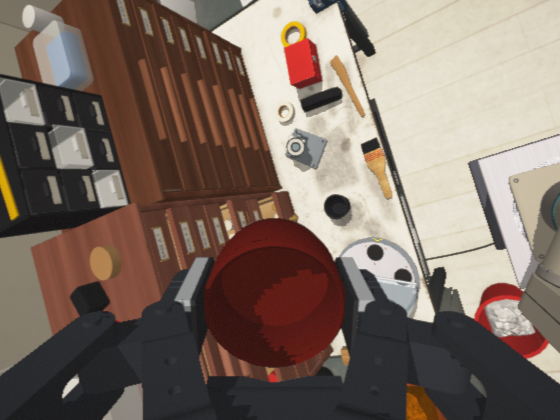

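View pics/s5.png

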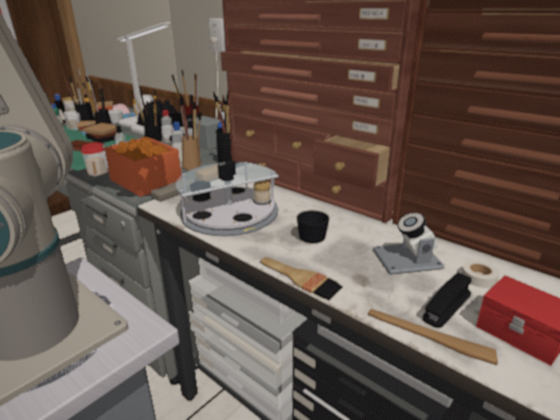

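The tool axis is (0.381,-0.321,-0.867) against the wanted (0.384,-0.321,-0.866). The cup sits unchanged in the grip at wrist (274,290). Now I'll approach the camera along its line of sight.

```bash
python3 - <<'E'
from h import *
rel([.38,-.2,.56])
E
```

```text
t 14.35 tcp [ 0.257  -0.1173  0.8648] y_az 161.38 z [ 0.381 -0.321 -0.867] w 0.0504 F [ 1.1 -0.5 -0.9] j [-0.61 -0.23  0.86  2.15 -0.04 -1.82]
 shift [-0.0764  0.0594  1.1256] turn []
```

servo_tool:
  rows:
    - {"translation": [-0.01,0.01,0.1],"turn": 0}
    - {"translation": [-0.02,0.02,0.22],"turn": 0}
    - {"translation": [-0.03,0.02,0.35],"turn": 0}
    - {"translation": [-0.03,0.03,0.48],"turn": 0}
    - {"translation": [-0.04,0.03,0.6],"turn": 0}
    - {"translation": [-0.05,0.04,0.73],"turn": 0}
    - {"translation": [-0.06,0.05,0.85],"turn": 0}
    - {"translation": [-0.06,0.05,0.93],"turn": 0}
    - {"translation": [-0.07,0.05,1.0],"turn": 0}
    - {"translation": [-0.07,0.05,1.0],"turn": 0}

```text
t: 15.35
tcp_pos: [0.3673, -0.1905, 0.5882]
tcp_rot: [0.067, -0.546, 0.798, -0.244]
ft_force: [-0.5, 0.2, -0.8]
gripper_width: 0.0502
```

```bash
python3 - <<'E'
from h import *
rel([.439,-.243,.344])
E
```

```text
t 15.35 tcp [ 0.3673 -0.1905  0.5882] y_az 161.3 z [ 0.374 -0.316 -0.872] w 0.0502 F [-0.5  0.2 -0.8] j [-0.6  -0.43 -0.03  1.46 -0.05 -1.81]
 shift [-0.0652  0.1268  0.8544] turn []
```

servo_tool:
  rows:
    - {"translation": [-0.01,0.02,0.12],"turn": 0}
    - {"translation": [-0.02,0.04,0.25],"turn": 0}
    - {"translation": [-0.03,0.06,0.38],"turn": 0}
    - {"translation": [-0.04,0.08,0.5],"turn": 0}
    - {"translation": [-0.05,0.1,0.63],"turn": 0}
    - {"translation": [-0.06,0.12,0.75],"turn": 0}
    - {"translation": [-0.065,0.127,0.85],"turn": 0}
    - {"translation": [-0.065,0.127,0.85],"turn": 0}
    - {"translation": [-0.065,0.127,0.85],"turn": 0}

```text
t: 16.25
tcp_pos: [0.4385, -0.2428, 0.3455]
tcp_rot: [0.067, -0.546, 0.799, -0.244]
ft_force: [0.5, 0.2, -1.1]
gripper_width: 0.0503
```

```bash
python3 - <<'E'
from h import *
im,d=imaging.get_image('wrist'); save('w6',im)
im,d=imaging.get_image('scene'); save('s6',im)
rel([.505,-.299,.195])
E
```

```text
t 16.35 tcp [ 0.4393 -0.2433  0.3481] y_az 161.34 z [ 0.377 -0.318 -0.87 ] w 0.0505 F [-0.1 -0.9 -0.1] j [-0.61 -0.34 -0.48  0.91 -0.05 -1.82]
 shift [1.000e-04 2.100e-03 5.856e-01] turn []
```

View pics/w6.png

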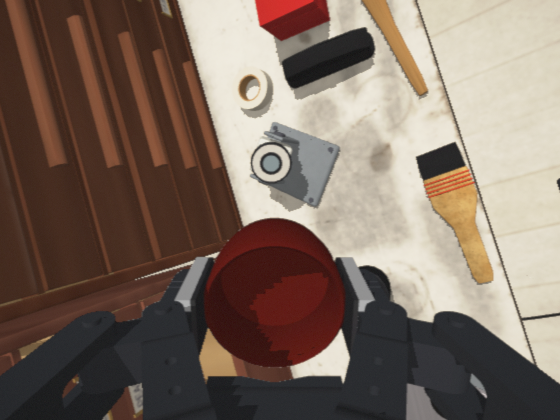

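View pics/s6.png

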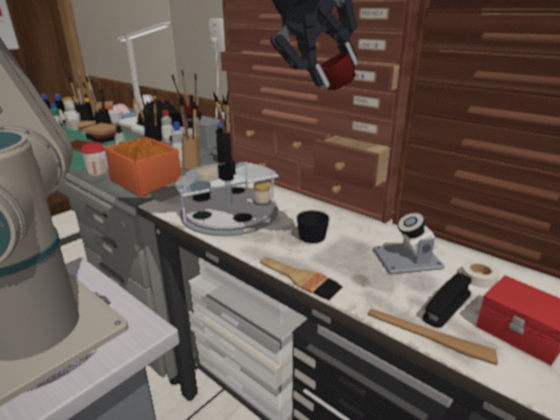

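```bash
python3 - <<'E'
from h import *
im,d=imaging.get_image('wrist'); P=cloud('wrist',d)
m=np.zeros((420,560),bool); m[138:186,247:296]=1
m&=(abs(P[...,0]-.554)<.04)&(abs(P[...,1]+.34)<.04)&(P[...,2]>.06)&(im.min(2)>110)
b=P[m]; rng=np.random.default_rng(0); best=None
for _ in range(2000):
    a=b[rng.choice(len(b),3,False)]; nn=np.cross(a[1]-a[0],a[2]-a[0]); L=np.linalg.norm(nn)
    if L<1e-7: continue
    k=abs((b-a[0])@(nn/L))<.002
    if best is None or k.sum()>best.sum(): best=k
p=b[best]; cc=p.mean(0); n=np.linalg.svd(p-cc)[2][2]; n*=np.sign(n[2]); print(best.sum(),len(b),cc,(p.min(0)+p.max(0))/2,n)
n=np.array([-.384,.321,.866]); print((cc+.127*n).round(4))
E
```

```text
867 1017 [ 0.55388919 -0.3392866   0.08633557] [ 0.55359114 -0.33874724  0.08612868] [-0.37768896  0.32550259  0.86683281]
[ 0.5051 -0.2985  0.1963]
```

servo_tool:
  rows:
    - {"translation": [0,0,0.1],"turn": 0}
    - {"translation": [0,0,0.2],"turn": 0}
    - {"translation": [0,0,0.3],"turn": 0}
    - {"translation": [0,0.001,0.4],"turn": 0}
    - {"translation": [0,0.002,0.48],"turn": 0}
    - {"translation": [0,0.002,0.54],"turn": 0}
    - {"translation": [0,0.002,0.57],"turn": 0}
    - {"translation": [0,0.002,0.57],"turn": 0}
    - {"translation": [0,0.002,0.57],"turn": 0}

```text
t: 17.3
tcp_pos: [0.5041, -0.298, 0.2011]
tcp_rot: [0.068, -0.546, 0.798, -0.247]
ft_force: [-0.7, 0.3, -0.3]
gripper_width: 0.0506
```

```bash
python3 - <<'E'
from h import *
for n in ['scene','wrist','top']:
    im,d=imaging.get_image(n); save(n+'7',im); P=cloud(n,d)
    c=im.astype(int)
    m=(c[...,0]>1.8*c[...,1])&(c[...,0]<170)&(np.linalg.norm(P-[.5,-.296,.205],axis=-1)<.05)
    nz=np.array([-.384,.321,.866]); L=np.array([.554,-.34,.0845])
    q=P[m]
    if len(q)>10:
        x=np.cross([0,0,1],nz); x/=np.linalg.norm(x); y=np.cross(nz,x); r=(q-L)@np.array([x,y,nz]).T
        print(n,len(q),r.min(0).round(4),r.max(0).round(4))
rel([.505,-.299,.195])
E
```

```text
scene 688 [-0.0257 -0.017   0.1299] [0.0275 0.0275 0.1652]
wrist 16188 [-0.0253 -0.0233  0.1336] [0.0261 0.0286 0.1667]
top 56 [-0.0263 -0.0118  0.1343] [0.0203 0.0261 0.1626]
t 17.45 tcp [ 0.504  -0.2979  0.2012] y_az 161.38 z [ 0.379 -0.32  -0.868] w 0.0503 F [-0.4 -0.6 -1.1] j [-0.63 -0.08 -0.6   0.53 -0.04 -1.84]
 shift [-0.0013  0.0058  0.0205] turn []
```

View pics/scene7.png

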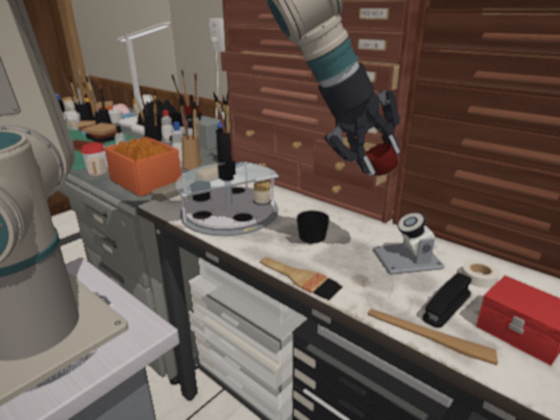

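View pics/top7.png

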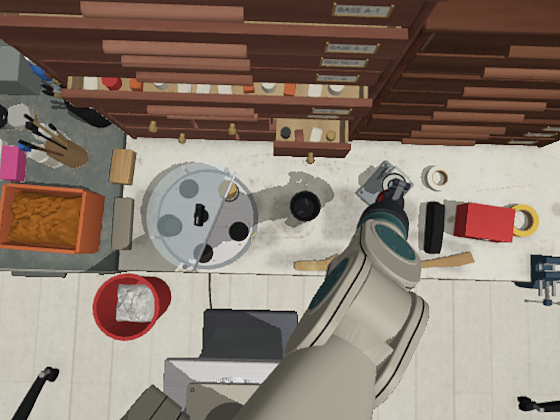

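servo_tool:
  rows:
    - {"translation": [0,0.004,0.012],"turn": 0}
    - {"translation": [0,0.004,0.022],"turn": 0}
    - {"translation": [0,0.004,0.022],"turn": 0}
    - {"translation": [0,0.004,0.022],"turn": 0}
    - {"translation": [0,0.004,0.022],"turn": 0}
    - {"translation": [0,0.004,0.022],"turn": 0}
    - {"translation": [0,0.004,0.022],"turn": 0}

```text
t: 18.15
tcp_pos: [0.5055, -0.2997, 0.1949]
tcp_rot: [0.069, -0.546, 0.798, -0.247]
ft_force: [-0.2, -0.9, -1.3]
gripper_width: 0.0505
```

```bash
python3 - <<'E'
from h import *
nz=np.array([-.384,.321,.866]); L=np.array([.554,-.3395,.0855])
x=np.cross([0,0,1],nz); x/=np.linalg.norm(x); y=np.cross(nz,x)
for n in ['scene','wrist','top']:
    im,d=imaging.get_image(n); P=cloud(n,d); c=im.astype(int)
    m=(c[...,0]>1.8*c[...,1])&(c[...,0]<170)&(np.linalg.norm(P-[.5,-.296,.205],axis=-1)<.05)
    q=P[m]; r=(q-L)@np.array([x,y,nz]).T
    print(n,len(q),r.min(0).round(4),r.max(0).round(4))
    if n=='wrist':
        rim=r[r[:,2]>r[:,2].max()-.004]; print('rim circle',cv2.minEnclosingCircle((rim[:,:2]*1000).astype(np.float32)))
        print(np.linalg.svd(q[r[:,2]>r[:,2].max()-.004]-q[r[:,2]>r[:,2].max()-.004].mean(0))[2][2])
    if n=='top':
        print('black',[ (r['conf'],r['point']) for r in nets.regions_of('top','black_cup_center')[:3]],'jar',[ (r['conf'],r['point']) for r in nets.regions_of('top','gold_jar_center')[:2]])
        save('top8z',cv2.resize(im[140:290,120:320],(800,600),interpolation=cv2.INTER_CUBIC))
rel([.505,-.299,.196]); print(sensors.get_obs()['joint_vel'].round(3))
E
```

```text
scene 683 [-0.0254 -0.0181  0.1226] [0.0281 0.0255 0.1577]
wrist 16202 [-0.0248 -0.0247  0.1244] [0.0269 0.027  0.1588]
rim circle ((0.9908552765846252, 1.1900274753570557), 26.01996612548828)
[-0.37781947  0.32159311  0.86823402]
top 58 [-0.0253 -0.0134  0.1269] [0.0207 0.024  0.1553]
black [(0.63, [303.7, 203.2])] jar [(0.59, [200.0, 217.3])]
t 18.4 tcp [ 0.5055 -0.2996  0.1949] y_az 161.38 z [ 0.379 -0.32  -0.868] w 0.0507 F [ 0.5 -0.6 -1.4] j [-0.63 -0.07 -0.61  0.51 -0.04 -1.84]
 shift [-0.0007  0.0003 -0.0044] turn []
[ 0.001  0.001 -0.001 -0.001 -0.     0.001]
```

View pics/top8z.png

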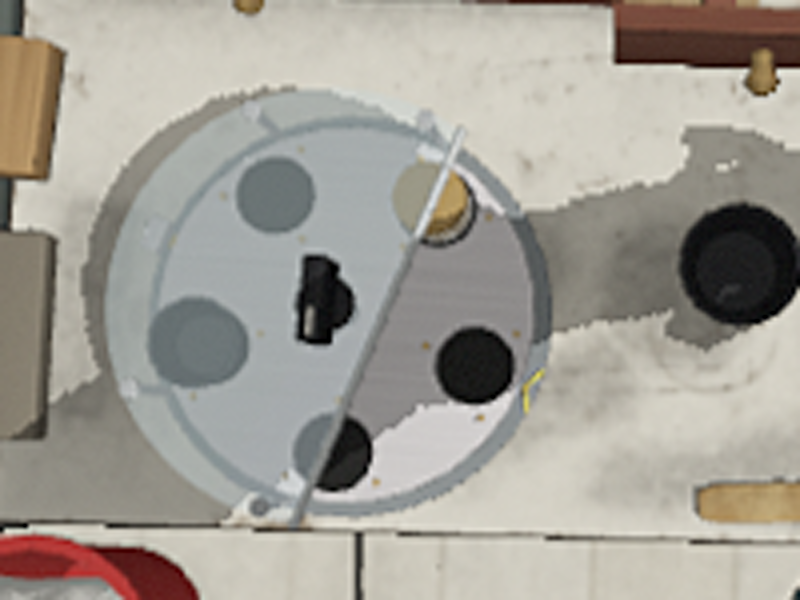

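Mouth at about 157 mm puts the foot about 121 mm from the lens. It is 1.5 mm off axis, well squared, and still. The black cup (198,342) and the jar (433,205) stand on the wheel.

```bash
python3 -c "
from h import *
print(env.job_done())"
```

```text
the job is handed in; nothing more can be done
None
```

I handed the job in at about 18.4 s, with the red cup held motionless in front of the inspection camera, foot towards the lens. No verdict was reported.

- **Turntable:** I gripped the knob, turned the wheel 72° clockwise (knob bar measured from about 69° to about -3°) and let go. Pictures then showed the red cup on the open-front seat.
- **Tilt:** The moves allow no tilt command, so I raised the held cup until joint 4 reached its limit. From there, each further upward move tilted the tool about 3°, until it matched the camera's 60° line of sight. The cup did not visibly shift in the grip while it tilted.

| Last check | Measured | Allowed |
|---|---|---|
| Foot to lens | about 121 mm | 102–138 mm |
| Cup off the line of sight | about 1.5 mm | 15 mm in x and in y |
| Off square | under about 0.01 rad | 0.17 rad |
| Joint speeds | about 0.001 rad/s | no joint limit given; cup speeds not measured |
| Finger opening | 50.7 mm on the cup, commanded to 40 mm | no opening limit; grip force on the cup not measured |

The top view showed the black cup and the jar on their wheel seats.

**What disagreed:**
- **Lens position:** the three cameras differed by up to about 4 mm in height.
- **Black cup and jar:** in the final top view the network reported only the larger look-alike cup and gave a wrong point for the jar. I checked both by eye, the black cup only as a shape through the clear cover.

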